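Load a knob blank and hold the sprung drill guide over it

TASK

Pluck the light beech knob blank out of the pocket tray and stand it fully down in the blue nest of the drill jig, and let go of it. Then slide the jig's sprung guide shutter by its red handle against the spring to half of its travel, so that its brass drill bush stands centred over the blank and its red index line lies in the yellow bands, without running it on towards its far stop. Finish while holding the shutter there, as if for drilling (let go and it springs back); leave the dark blanks in the tray and the sanding block and the tub where they are.

Things in the scene. Friction and masses are not known exactly. Their poses are not given: they have to be found in the camera images.
- blank_center (a point): Centre (half-way up) of the light beech knob blank: an upright round wooden cylinder, 26 mm diameter, 36 mm high, about 16 g. It stands in one of the three pockets of the tray with its upper 24 mm above the tray's top face. z axis = its own axis.
- tray: Fixed grey-painted pocket tray, 190 x 70 x 24 mm (x, y, z), origin at the centre of its underside. Three round pockets in a row along its x axis at x = -60, 0 and +60 mm, 29 mm diameter, 12 mm deep (pocket floor 12 mm above the bench). One light and two dark blanks stand in them; which is where varies.
- jig: Fixed drill jig, 270 x 140 mm, origin at the centre of its underside; its x axis is the way the shutter slides against its spring. Plywood base (top 18 mm above the bench), two rails along x (inner faces y = +-50 mm, top 60 mm, aluminium strips on their outer edges up to 68 mm), blue nest block at x = +45 mm, grey spring housing under the shutter, end stop 68 mm high at x = 121 to 135 mm.
- nest (a point): Centre of the floor of the round nest hole in the blue block (60 mm along x, 90 along y, top 34 mm above the bench): 29 mm diameter, chamfered mouth, 16 mm deep, floor 18 mm above the bench. Axes as the jig, z up. A blank fully down has its centre 18 mm above this point and stands 20 mm proud of the block; the shutter passes 6 mm above it.
- shutter (a joint): Travel of the guide shutter along jig +x, m: 0 = rest (sprung back, nest uncovered), 0.10 = far stop, half = 0.05. The spring pushes back with 3 N at rest, 7 N at half, 11 N at the stop. Plate 100 (x) x 116 x 6 mm, top 66 mm above the bench; at rest its leading edge is 34 mm short of the nest centre. Yellow bands on the strips, 12 mm wide, show where its red index line lies at half travel.
- handle (a point): Centre (half-way up) of the shutter's red upright handle block: 16 mm along the slide (jig x), 40 mm across (jig y), 36 mm high, from 66 to 102 mm above the bench. Moves with the shutter; its centre is 55 mm behind (-x of) the bush centre. Axes as the jig.
- bush (a point): Centre of the drill bush in the shutter plate, at the plate's top face (66 mm above the bench): brass collar 24 mm outside diameter, 6 mm high round a 15 mm hole. Moves with the shutter; at rest 50 mm on the -x side of the nest (jig axes), at half travel straight above it.
- dark1_center (a point): Centre of a dark blank (26 mm diameter, 36 mm high) in the tray; to be left there.
- dark2_center (a point): Centre of the other dark blank, same size, in the tray; to be left there.
- sander_center (a point): Centre of a loose cork sanding block, 60 x 110 x 38 mm, on the bench beyond the work; to be left alone.
- tub_center (a point): Centre of a loose white tub with a red lid, 72 mm diameter, 70 mm high, on the bench beyond the work; to be left alone.
There are look-alikes about, which are no part of the job. Of the things shaped like the part that bears blank_center, the wooden one is meant.

How it is judged (in metres and radians):
On the way, in this order (a step that is already met when the one before it is completed fails the run):
1. the light blank is lifted clear of the tray (height (world z) of blank_center above 0.06 m and value of joint shutter below 0.01 m), for 0.1 s.
2. the blank stands fully down in the nest, let go, with the shutter still at rest (horizontal distance between blank_center and nest below 0.005 m and z of blank_center in the frame of nest between 0.014 and 0.022 m and angle between blank_center's own z axis and vertical below 0.12 rad and contact force between the fingers and blank below 0.1 N and value of joint shutter below 0.01 m), for 0.2 s.
3. the shutter is held at half travel over the blank (value of joint shutter between 0.044 and 0.056 m and contact force between any of the fingers, the arm and shutter above 2 N and horizontal distance between blank_center and nest below 0.005 m and z of blank_center in the frame of nest between 0.014 and 0.022 m and angle between blank_center's own z axis and vertical below 0.12 rad and contact force between the fingers and blank below 0.1 N), for 0.5 s.
At the end, for the whole second after the job is handed in: Ends with the robot still holding the shutter (over 2 N), at rest at 44 to 56 mm of its travel; the light blank let go in the nest, within 5 mm of its centre, down within 4 mm, upright within 0.12 rad. Dark blanks moved under 15 mm, sanding block and tub under 30 mm (all of step 3 and not (velocity of joint shutter above 0.01 m/s or velocity of joint shutter below -0.01 m/s) and distance of each of dark1_center, dark2_center from where it was at the start of the episode below 0.015 m and distance of each of sander_center, tub_center from where it was at the start of the episode below 0.03 m); the arm keeps its last pose, push and grip.
It fails at once if the shutter is run on towards its far stop (beyond 80 mm of its 100 mm) (value of joint shutter above 0.08 m).
It fails at once if a dark blank is taken out or knocked (more than 15 mm) (distance of any of dark1_center, dark2_center from where it was at the start of the episode above 0.015 m).
It fails at once if the sanding block or the tub is pushed away (more than 30 mm) (distance of any of sander_center, tub_center from where it was at the start of the episode above 0.03 m).
It also fails if it takes over 58 s, if anything falls off the work surface, if the arm or the gripper's body presses on something with over 40 N, if the wrist force passes 120 N, or if a joint passes its speed limit or range.

ROBOT

A 6-joint arm with a two-finger parallel gripper is mounted at the origin on the work surface. World frame = base frame: x ahead of the robot, y to its left, z up, the work surface at z = 0. Lengths are in mm, angles in rad, forces in N, time in s.
With the tool pointing down it reaches from about 350 to 950 mm from the base axis. Payload 17.4 kg.
Tool frame: the origin (TCP) lies midway between the tips of the shut fingers; the grasp point (between the pads) lies 19 mm behind it; z points along the fingers, x is the direction in which the jaws open and shut, and the axes are right-handed (so a half turn about z gives the same grasp; the last joint's range is limited). The gripper opens to 93 mm and grips with 3 to 60 N. Pads are 15 mm wide; open, the fingers measure 128 mm over their backs; the gripper's body (75 mm by 188 mm) begins 65 mm behind the grasp point.
Start: joints at [1.117, 0.116, 1.442, -0, 1.584, -0.038], TCP at [272.656, 617.488, 218.646] pointing down, gripper open.
Joint ranges: [-2.83, 2.83], [-0.83, 2.19], [0.07, 2.5], [-1.14, 4.28], [0.01, 3], [-2.97, 2.97]. Speed limits (rad/s): [1.89, 1.89, 2.22, 3.14, 3.14, 3.14].

INTERFACE

Orientations are given as a unit quaternion [w, x, y, z].
In Python, from cell import arm gives the robot as it stands. The module is installed in compiled form; this text tells all that it offers.
- The arm moves only by the shell command python3 -m inch 'ROWS' [FORCE]. ROWS is JSON, a list of rows, each an object of numbers: "tx", "ty", "tz": the shift along the tool's x, y, z in mm; "wx", "wy", "wz": the turn, a rotation vector about the tool's x, y, z in rad; "gripper": the closure, from 0 (fully open) to 1 (shut). A call has exactly 5 rows; each row shifts and turns the pose as measured when the row begins, along the tool's axes as they then stand; what a row does not reach is not made up. A row lasts 1/10 s, in which the tool goes at most 50 mm and 8.59 degrees, less where a joint would pass 70% of its speed; a pose out of reach is approached as far as the arm can. A call is refused whole if a number of a shift passes 50 or a number of a turn 0.15, either way. A call with a gripper value outside its range is refused whole. The fingers move at their own pace and stop on an object; FORCE is the grip in N (left out, the last holds). Time passes only in rows, so rows that do not move let the fingers close, or fill a call up. It gives the time, the measured TCP pose, the force and the opening at its end, in the units of the state.
- arm.get_state(): the state, without advancing time (a new reading comes with each control period).
- arm.capture(name): name is "scene" or "top"; returns the picture (480x640x3 uint8, blue, green, red); there is no depth.
- arm.calibration(name): a dict with "fovy" (degrees; the focal length in pixels is half the picture's height over the tangent of half this angle, whatever the lens; pixels are square), "cx", "cy" (the principal point, pixels), "view" (4x4, takes a point from world to camera coordinates). Camera axes: x right, y down, z forward; pixel columns grow to the right and rows downward; lengths in mm; the calibration is good to about 2 mm. A picture is of the moment at which its call begins. calibration takes no time and is no camera call.
- arm.job_done(): hands the job in, once; it reports no verdict.
Trained networks look in the newest picture that a camera, given by its name, has taken for a name from the list of things; names that differ only in an ending like _2 or _b are one class to them, and where a whole thing is asked for, a point or a joint stands for the part that bears it (a point fixed in the world has none). Each returns a list of dicts, best first, with "confidence" (0 to 1); they miss things now and then, are a little off and sometimes report something else, mostly with a low value. They report only what shows in the picture. A call takes as long as a camera call. They do not tell look-alikes from the thing itself.
- arm.find_in(camera, query): "point" ([x, y, z] in mm, in world coordinates, good to about 4 mm: the middle of the surface that is visible of it).
- arm.mark_of(camera, query): "point" ([x, y, z] in mm, in world coordinates, good to about 4 mm: a listed point, or the origin of a listed thing).
The state is a dict: "time": time; "joint_pos": joint angles; "qvel": joint speeds; "tau": joint torques, N m; "position": TCP position; "eef_rot": TCP orientation; "force": force on the tool from outside, world axes, zero at the start; "moment": the same for the moment, N m; "grip_width": opening from 0.0 (shut) to 1.0 (fully open).
Only numpy, scipy, OpenCV 4.12 (cv2) and the standard library are available. Lean on these libraries where they do the work, as an engineer would, in place of code of your own. Each camera call takes 0.05 s, during which the arm holds its last target.

## Working session

There is one attempt and no reset: what is moved stays moved. The work goes in short steps, Python scripts to look and compute and a shell command to move; the robot and the scene stay as the last step left them, time stands still between calls to the robot, and variables do not carry over. Pictures are saved under pics/ and viewed, and the job is handed in when it is done.

```bash
mkdir -p pics; python3 - <<'E'
from cell import arm
import cv2
for c in("scene","top"):
    im=arm.capture(c); cv2.imwrite(f"pics/{c}0.png",im)
    k=arm.calibration(c); print(c,k["fovy"],k["cx"],k["cy"]); print(k["view"])
    for q in("blank_center","tray","jig","nest","handle","bush","dark1_center"):
        for m in arm.mark_of(c,q)[:4]: print(q,[round(v) for v in m["point"]],round(m["confidence"],2))
print(arm.get_state())
E
```

```text
scene 48.97923508185889 331.86983581659825 237.95919967188195
[[-7.62343992e-01  6.47066518e-01 -1.16858655e-02  4.70521507e+02]
 [ 5.74487672e-01  6.68300121e-01 -4.72587413e-01 -3.36349092e+02]
 [-2.97985826e-01 -3.66987560e-01 -8.81206320e-01  1.04173110e+03]
 [ 0.00000000e+00  0.00000000e+00  0.00000000e+00  1.00000000e+00]]
blank_center [524, -133, 28] 0.81
blank_center [494, -47, 20] 0.67
blank_center [490, -234, 13] 0.58
tray [521, -137, -2] 0.71
jig [499, 152, 3] 0.89
nest [542, 156, 14] 0.89
handle [430, 144, 87] 0.93
handle [490, 150, 63] 0.68
bush [492, 154, 64] 0.89
dark1_center [467, -129, 30] 0.78
top 42.44010851897185 325.02135014255293 237.8032415139503
[[-2.46489160e-02 -9.99656503e-01 -8.90548922e-03  3.87237936e+00]
 [-9.85151567e-01  2.58033707e-02 -1.69736783e-01  6.29983668e+02]
 [ 1.69908271e-01  4.58942896e-03 -9.85449195e-01  1.11235081e+03]
 [ 0.00000000e+00  0.00000000e+00  0.00000000e+00  1.00000000e+00]]
blank_center [545, -38, 20] 0.71
blank_center [521, -132, 28] 0.7
blank_center [488, -234, 18] 0.58
blank_center [495, -47, 19] 0.42
tray [526, -128, 0] 
[... 212 characters left out ...]
83] 0.65
{'time': 0.8, 'joint_pos': array([ 1.11717590e+00,  1.16019723e-01,  1.44158145e+00, -1.70768843e-05,
        1.58396636e+00, -3.78480266e-02]), 'qvel': array([-5.19826533e-05, -7.52985669e-04, -1.11197083e-04, -9.29976438e-05,
       -7.14583245e-04,  1.53061468e-03]), 'tau': array([-4.90266848e-04, -7.20968056e+01, -6.22725821e+01,  7.81799178e-02,
        1.84419856e-02, -1.79615188e-05]), 'position': array([272.6833034 , 617.49589384, 218.64435863]), 'eef_rot': array([8.69898752e-07, 8.37823626e-01, 5.45940996e-01, 1.51629170e-05]), 'force': array([-0.8519178 , -0.18531948,  0.32506837]), 'moment': array([-0.02350227, -0.07774533,  0.03604019]), 'grip_width': 1.0024471489285776}
```

View pics/scene0.png

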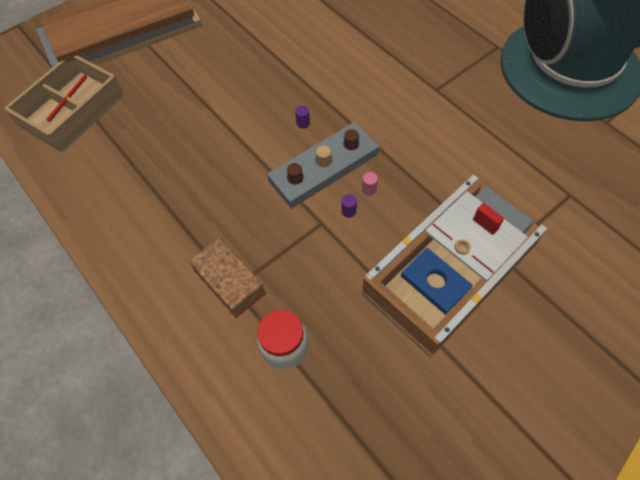

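View pics/top0.png

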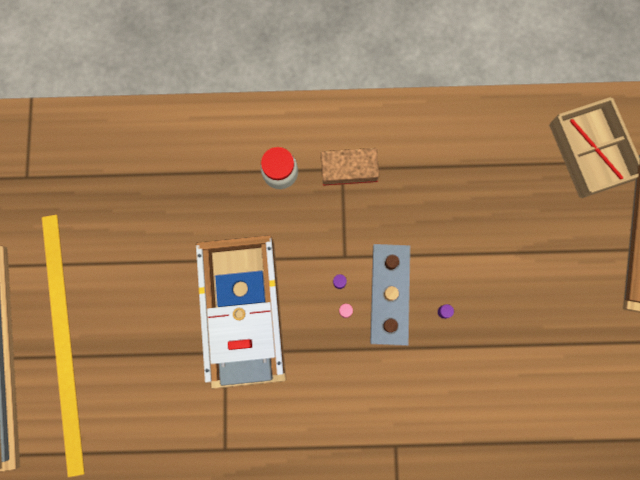

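The light blank is the tan cylinder in the middle tray pocket, at scene (324,153) and top (392,293). The dark blanks are on either side of it at top (392,262) and (391,326). The purple and pink cylinders at top (340,281), (346,310) and (446,311) are look-alikes: they aren't wood and aren't in the tray. Next I'll enlarge and measure.

```bash
cat > h.py <<'E'
import numpy as np
from cell import arm
def ray(c,u,v,z):
    k=arm.calibration(c); V=np.array(k["view"]); f=240/np.tan(np.radians(k["fovy"]/2))
    d=V[:3,:3].T@np.array([(u-k["cx"])/f,(v-k["cy"])/f,1]); o=-V[:3,:3].T@V[:3,3]
    return o+d*(z-o[2])/d[2]
def pix(c,p):
    k=arm.calibration(c); V=np.array(k["view"]); f=240/np.tan(np.radians(k["fovy"]/2))
    q=V[:3,:3]@np.array(p)+V[:3,3]; return q[:2]/q[2]*f+[k["cx"],k["cy"]]
E
python3 - <<'E'
import cv2,numpy as np
from h import *
a=cv2.imread("pics/top0.png"); b=cv2.imread("pics/scene0.png")
r=lambda im,x,y,w,h,s:cv2.resize(im[y:y+h,x:x+w],None,fx=s,fy=s,interpolation=cv2.INTER_CUBIC)
cv2.imwrite("pics/c1.png",np.hstack([r(a,360,240,60,110,5),r(b,260,110,125,110,4)[:440].repeat(1,0) if 0 else cv2.resize(r(b,260,110,125,110,4),(500,550))]))
cv2.imwrite("pics/c2.png",r(a,190,230,100,160,3.6))
# colour blobs
def blob(im,lo,hi,x,y,w,h):
    hsv=cv2.cvtColor(im,cv2.COLOR_BGR2HSV)[y:y+h,x:x+w]
    m=cv2.inRange(hsv,lo,hi); n,l,s,c=cv2.connectedComponentsWithStats(m)
    for i in np.argsort(-s[1:,4])[:3]+1: print(s[i],c[i]+[x,y])
print("blank");blob(a,(8,70,120),(28,255,255),374,246,34,96)
print("red");blob(a,(0,150,80),(6,255,255),195,230,95,160)
print("blue");blob(a,(100,120,50),(125,255,255),195,230,95,160)
print("yellow");blob(a,(20,150,150),(32,255,255),190,230,100,160)
E
```

```text
blank
[ 11  40  14  15 157] [391.27388535 292.98089172]
red
[ 33 110  24  10 189] [239.23809524 344.15873016]
[71 81  2  1  2] [266.5 311. ]
[22 86  2  1  2] [217.5 316. ]
blue
[  21   41   49   36 1251] [239.6498801  288.61710631]
yellow
[79 50  7  6 31] [271.96774194 282.87096774]
[ 9 58  6  6 29] [201.24137931 290.13793103]
```

View pics/c1.png

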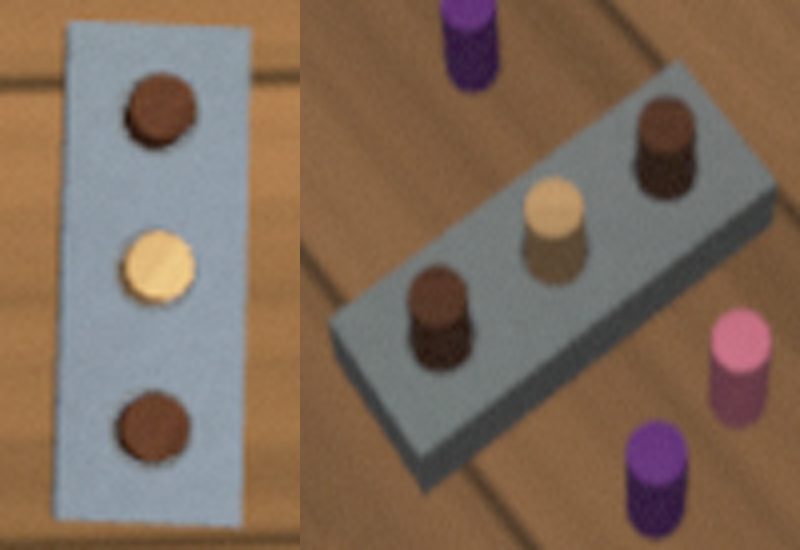

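View pics/c2.png

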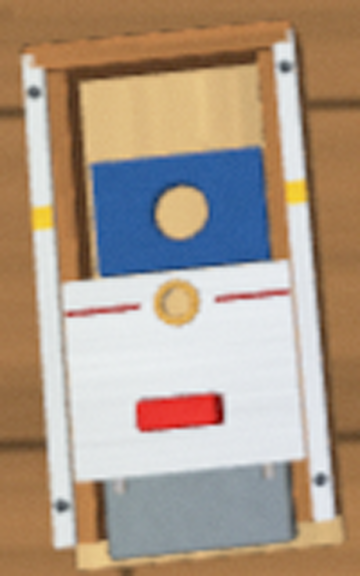

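```bash
python3 - <<'E'
from h import *
P={}
def s(n,c,u,v,z): P[n]=ray(c,u,v,z); print(n,c,P[n].round(1))
s("blank","top",391.5,293.1,48)
# scene crop: x scale 4, y 5 for c1 right part
s("blankS","scene",260+(554-300)/4-.4,110+208/5-.4,48)
s("nest","top",240.0,288.5,34)
s("bush","top",238.7,313.6,72)
s("handle","top",239.4,343.9,102)
s("y1","top",272,282.9,68); s("y2","top",201.2,290.1,68)
d=P["y2"]-P["y1"]; print("yaw jig deg",np.degrees(np.arctan2(-d[0],d[1])), "mid",(P["y1"]+P["y2"])/2)
h=P["nest"]-P["handle"]; print("yaw2",np.degrees(np.arctan2(h[1],h[0])),np.linalg.norm(h[:2]))
s("d1","top",391.7,261.7,48); s("d2","top",390.5,325.4,48)
t=P["d1"]-P["d2"]; print("tray yaw",np.degrees(np.arctan2(t[1],t[0])),(P["d1"]+P["d2"])/2, np.linalg.norm(t))
R=arm.get_state()["eef_rot"]
from scipy.spatial.transform import Rotation as Ro
print(Ro.from_quat(np.r_[R[1:],R[0]]).as_matrix().round(3))
E
python3 - <<'E'
import cv2
b=cv2.imread("pics/scene0.png")
cv2.imwrite("pics/c3.png",cv2.resize(b[170:355,355:555],None,fx=4,fy=3.2,interpolation=cv2.INTER_CUBIC))
E
```

```text
blank top [ 523.  -133.5   48. ]
blankS scene [ 523.4 -132.5   48. ]
nest top [540.1 151.4  34. ]
bush top [490.9 148.4  72. ]
handle top [436.3 142.8 102. ]
y1 top [545.7  87.5  68. ]
y2 top [535.8 218.   68. ]
yaw jig deg 4.36095194044149 mid [540.7669252  152.73839094  68.        ]
yaw2 4.762485264875524 104.1111862269785
d1 top [ 582.  -136.4   48. ]
d2 top [ 463.4 -129.1   48. ]
tray yaw -3.5295541382812963 [ 522.67999909 -132.78010464   48.        ] 118.83147568321196
[[ 0.404  0.915  0.   ]
 [ 0.915 -0.404  0.   ]
 [ 0.     0.    -1.   ]]
```

View pics/c3.png

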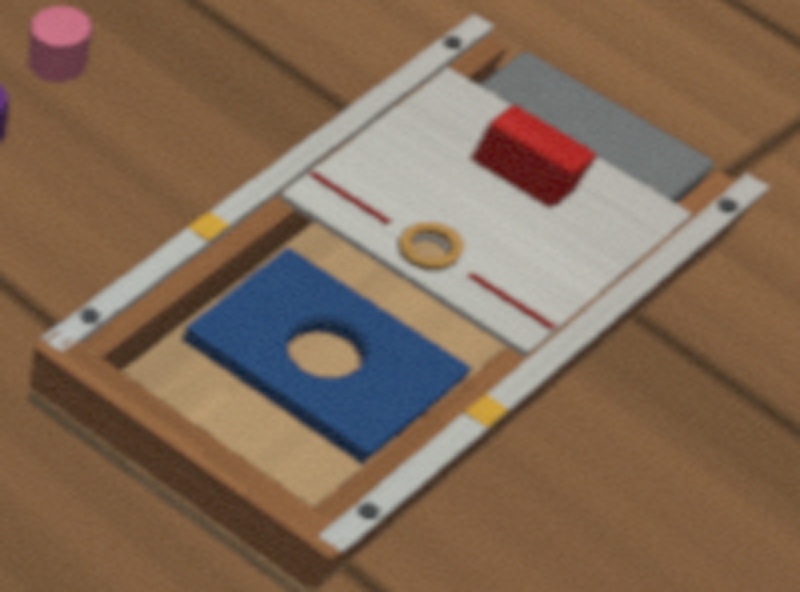

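```bash
cat > d.py <<'E'
import sys
from h import *
from scipy.spatial.transform import Rotation as Ro
# usage: d.py x y z jawangle_deg
s=arm.get_state();q=s["eef_rot"];R=Ro.from_quat(np.r_[q[1:],q[0]]).as_matrix()
x,y,z,a=map(float,sys.argv[1:5]);a=np.radians(a)
T=np.column_stack([[np.cos(a),np.sin(a),0],[np.sin(a),-np.cos(a),0],[0,0,-1]])
print("t",round(s["time"],2),"pos",s["position"].round(1),"F",s["force"].round(1),"w",round(float(s["grip_width"]),3),"jaw",round(np.degrees(np.arctan2(R[1,0],R[0,0])),2))
print("tool delta",(R.T@(np.array([x,y,z])-s["position"])).round(1),"turn",Ro.from_matrix(R.T@T).as_rotvec().round(3))
E
python3 - <<'E'
from h import *
print(ray("scene",437,278.4,34),ray("scene",490.4,213.4,102))
E
python3 -m inch '[{"wz":-0.08},{"wz":-0.08},{"wz":-0.08},{"wz":-0.08},{"wz":-0.04}]'; python3 d.py 523 -133 150 86.5
```

```text
[539.89675552 154.44006363  34.        ] [436.78568649 146.38376794 102.        ]
t 0.8 pos [272.7 617.5 218.6] F [-0.9 -0.2  0.3] w 1.002 jaw 66.18
tool delta [-585.5  532.1   68.6] turn [ 0.    -0.    -0.355]invalid input
```

```bash
python3 -m inch '[{"tx":0,"ty":0,"tz":0,"wx":0,"wy":0,"wz":-0.08,"gripper":0},{"tx":0,"ty":0,"tz":0,"wx":0,"wy":0,"wz":-0.08,"gripper":0},{"tx":0,"ty":0,"tz":0,"wx":0,"wy":0,"wz":-0.08,"gripper":0},{"tx":0,"ty":0,"tz":0,"wx":0,"wy":0,"wz":-0.08,"gripper":0},{"tx":0,"ty":0,"tz":0,"wx":0,"wy":0,"wz":-0.04,"gripper":0}]'; python3 d.py 523 -133 150 86.5
```

```text
time: 1.3
position: [272.7, 617.5, 218.7]
eef_rot: [-0.0, 0.722, 0.692, 0.0]
force: [-0.9, 0.5, -0.2]
grip_width: 0.999
t 1.3 pos [272.7 617.5 218.7] F [-0.9  0.5 -0.2] w 0.999 jaw 87.57
tool delta [-739.2  281.9   68.6] turn [ 0.    -0.     0.019]
```

```bash
python3 -m inch '[{"tx":-45,"ty":17,"tz":0,"wx":0,"wy":0,"wz":0,"gripper":0.35},{"tx":-45,"ty":17,"tz":0,"wx":0,"wy":0,"wz":0,"gripper":0.35},{"tx":-45,"ty":17,"tz":0,"wx":0,"wy":0,"wz":0,"gripper":0.35},{"tx":-45,"ty":17,"tz":0,"wx":0,"wy":0,"wz":0,"gripper":0.35},{"tx":-45,"ty":17,"tz":0,"wx":0,"wy":0,"wz":0,"gripper":0.35}]'; python3 d.py 523 -133 150 86.5
```

```text
time: 1.8
position: [348.3, 385.8, 216.3]
eef_rot: [0.0, 0.719, 0.695, -0.001]
force: [1.5, 0.1, 0.6]
grip_width: 0.661
t 1.8 pos [348.3 385.8 216.3] F [1.5 0.1 0.6] w 0.661 jaw 88.07
tool delta [-512.5  192.2   67. ] turn [-0.001  0.002  0.027]
```

```bash
python3 -m inch '[{"tx":-45,"ty":17,"tz":0,"wx":0,"wy":0,"wz":0,"gripper":0.35},{"tx":-45,"ty":17,"tz":0,"wx":0,"wy":0,"wz":0,"gripper":0.35},{"tx":-45,"ty":17,"tz":0,"wx":0,"wy":0,"wz":0,"gripper":0.35},{"tx":-45,"ty":17,"tz":0,"wx":0,"wy":0,"wz":0,"gripper":0.35},{"tx":-45,"ty":17,"tz":0,"wx":0,"wy":0,"wz":0,"gripper":0.35}]'; python3 d.py 523 -133 150 86.5
```

```text
time: 2.3
position: [426.3, 148.9, 217.7]
eef_rot: [0.001, 0.718, 0.696, 0.001]
force: [1.4, 0.3, 0.4]
grip_width: 0.649
t 2.3 pos [426.3 148.9 217.7] F [1.4 0.3 0.4] w 0.649 jaw 88.19
tool delta [-278.7  105.4   68. ] turn [ 0.002 -0.     0.03 ]
```

```bash
python3 -m inch '[{"tx":-46,"ty":17,"tz":0,"wx":0,"wy":0,"wz":0.03,"gripper":0.35},{"tx":-46,"ty":17,"tz":0,"wx":0,"wy":0,"wz":0,"gripper":0.35},{"tx":-46,"ty":17,"tz":0,"wx":0,"wy":0,"wz":0,"gripper":0.35},{"tx":-46,"ty":17,"tz":0,"wx":0,"wy":0,"wz":0,"gripper":0.35},{"tx":-46,"ty":17,"tz":0,"wx":0,"wy":0,"wz":0,"gripper":0.35}]'; python3 d.py 523 -133 130 86.5
```

```text
time: 2.8
position: [497.4, -91.1, 220.0]
eef_rot: [0.003, 0.729, 0.684, 0.003]
force: [-0.0, 1.5, 0.3]
grip_width: 0.652
t 2.8 pos [497.4 -91.1 220. ] F [-0.   1.5  0.3] w 0.652 jaw 86.38
tool delta [-40.2  27.6  90.2] turn [ 0.008 -0.001 -0.002]
```

```bash
python3 -m inch '[{"tx":-20,"ty":14,"tz":0,"wx":0.004,"wy":0,"wz":0,"gripper":0.35},{"tx":-18,"ty":12,"tz":20,"wx":0.004,"wy":0,"wz":0,"gripper":0.35},{"tx":-2,"ty":1,"tz":35,"wx":0,"wy":0,"wz":0,"gripper":0.35},{"tx":0,"ty":0,"tz":35,"wx":0,"wy":0,"wz":0,"gripper":0.35},{"tx":0,"ty":0,"tz":0,"wx":0,"wy":0,"wz":0,"gripper":0.35}]'; python3 d.py 523 -133 31 86.5; python3 - <<'E'
from cell import arm;import cv2
for c in("scene","top"):
    im=arm.capture(c); cv2.imwrite(f"pics/{c}1.png",im)
E
```

```text
time: 3.3
position: [523.4, -141.9, 128.4]
eef_rot: [0.001, 0.732, 0.681, 0.0]
force: [0.5, -0.2, 0.2]
grip_width: 0.653
t 3.3 pos [ 523.4 -141.9  128.4] F [ 0.5 -0.2  0.2] w 0.653 jaw 85.91
tool delta [ 8.9 -1.2 97.4] turn [ 0.002  0.001 -0.01 ]
```

View pics/scene1.png

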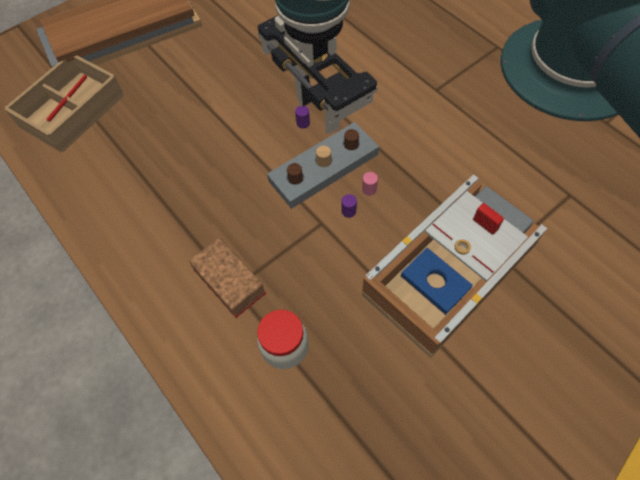

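The scene view shows the open fingers above the tray, at about (330,110), straddling across the row. The tray is still undisturbed.

```bash
python3 -m inch '[{"tx":8.5,"ty":-1,"tz":0,"wx":0.002,"wy":0,"wz":-0.01,"gripper":0.35},{"tx":0,"ty":0,"tz":20,"wx":0,"wy":0,"wz":0,"gripper":0.35},{"tx":0,"ty":0,"tz":20,"wx":0,"wy":0,"wz":0,"gripper":0.35},{"tx":0,"ty":0,"tz":20,"wx":0,"wy":0,"wz":0,"gripper":0.35},{"tx":0,"ty":0,"tz":0,"wx":0,"wy":0,"wz":0,"gripper":0.35}]'; python3 d.py 523 -133 31 86.5
```

```text
time: 3.9
position: [529.7, -131.4, 83.7]
eef_rot: [0.009, 0.727, 0.687, 0.005]
force: [-0.6, -0.2, -0.2]
grip_width: 0.65
t 3.9 pos [ 529.7 -131.4   83.7] F [-0.6 -0.2 -0.2] w 0.65 jaw 86.78
tool delta [-1.7 -7.6 52.5] turn [0.019 0.005 0.005]
```

```bash
python3 -m inch '[{"tx":-2,"ty":-7,"tz":0,"wx":0.018,"wy":0.005,"wz":0.005,"gripper":0.35},{"tx":0,"ty":0,"tz":0,"wx":0,"wy":0,"wz":0,"gripper":0.35},{"tx":0,"ty":0,"tz":8,"wx":0,"wy":0,"wz":0,"gripper":0.35},{"tx":0,"ty":0,"tz":8,"wx":0,"wy":0,"wz":0,"gripper":0.35},{"tx":0,"ty":0,"tz":0,"wx":0,"wy":0,"wz":0,"gripper":0.35}]'; python3 d.py 523 -133 31 86.5
```

```text
time: 4.4
position: [524.4, -132.8, 73.0]
eef_rot: [0.003, 0.728, 0.686, 0.002]
force: [0.3, -0.2, 0.5]
grip_width: 0.65
t 4.4 pos [ 524.4 -132.8   73. ] F [ 0.3 -0.2  0.5] w 0.65 jaw 86.55
tool delta [-0.2 -1.6 42. ] turn [0.007 0.001 0.001]
```

```bash
python3 -m inch '[{"tx":0,"ty":-2,"tz":10,"wx":0.01,"wy":0.001,"wz":0,"gripper":0.35},{"tx":0,"ty":0,"tz":10,"wx":0,"wy":0,"wz":0,"gripper":0.35},{"tx":0,"ty":0,"tz":10,"wx":0,"wy":0,"wz":0,"gripper":0.35},{"tx":0,"ty":0,"tz":5,"wx":0,"wy":0,"wz":0,"gripper":0.35},{"tx":0,"ty":0,"tz":0,"wx":0,"wy":0,"wz":0,"gripper":0.35}]'; python3 d.py 523 -133 31 86.5
```

```text
time: 4.9
position: [521.6, -132.5, 33.8]
eef_rot: [-0.002, 0.728, 0.685, -0.002]
force: [-0.4, 0.4, 0.1]
grip_width: 0.646
t 4.9 pos [ 521.6 -132.5   33.8] F [-0.4  0.4  0.1] w 0.646 jaw 86.54
tool delta [-0.4  1.4  2.8] turn [-0.006 -0.     0.001]
```

```bash
python3 -m inch '[{"tx":0,"ty":1.5,"tz":2.5,"wx":-0.006,"wy":0,"wz":0,"gripper":0.35},{"tx":0,"ty":0,"tz":0,"wx":0,"wy":0,"wz":0,"gripper":0.35},{"tx":0,"ty":0,"tz":0,"wx":0,"wy":0,"wz":0,"gripper":0.9},{"tx":0,"ty":0,"tz":0,"wx":0,"wy":0,"wz":0,"gripper":0.9},{"tx":0,"ty":0,"tz":0,"wx":0,"wy":0,"wz":0,"gripper":0.9}]' 15; python3 d.py 523 -133 31 86.5;python3 -m inch '[{"tx":0,"ty":0,"tz":0,"wx":0,"wy":0,"wz":0,"gripper":0.9},{"tx":0,"ty":0,"tz":0,"wx":0,"wy":0,"wz":0,"gripper":0.9},{"tx":0,"ty":0,"tz":0,"wx":0,"wy":0,"wz":0,"gripper":0.9},{"tx":0,"ty":0,"tz":0,"wx":0,"wy":0,"wz":0,"gripper":0.9},{"tx":0,"ty":0,"tz":0,"wx":0,"wy":0,"wz":0,"gripper":0.9}]' 15; python3 d.py 523 -133 31 86.5; python3 - <<'E'
from cell import arm;import cv2
im=arm.capture("scene"); cv2.imwrite(f"pics/s2.png",cv2.resize(im[60:220,230:410],None,fx=4,fy=3.6))
E
```

```text
time: 5.4
position: [523.7, -132.8, 31.9]
eef_rot: [0.001, 0.728, 0.685, 0.001]
force: [0.0, -0.4, 0.7]
grip_width: 0.44
t 5.4 pos [ 523.7 -132.8   31.9] F [ 0.  -0.4  0.7] w 0.44 jaw 86.54
tool delta [-0.3 -0.7  0.9] turn [0.002 0.    0.001]
time: 5.9
position: [523.8, -132.8, 32.3]
eef_rot: [0.001, 0.728, 0.685, 0.001]
force: [0.3, -0.4, 0.4]
grip_width: 0.271
t 5.9 pos [ 523.8 -132.8   32.3] F [ 0.3 -0.4  0.4] w 0.271 jaw 86.55
tool delta [-0.2 -0.8  1.3] turn [0.003 0.    0.001]
```

View pics/s2.png

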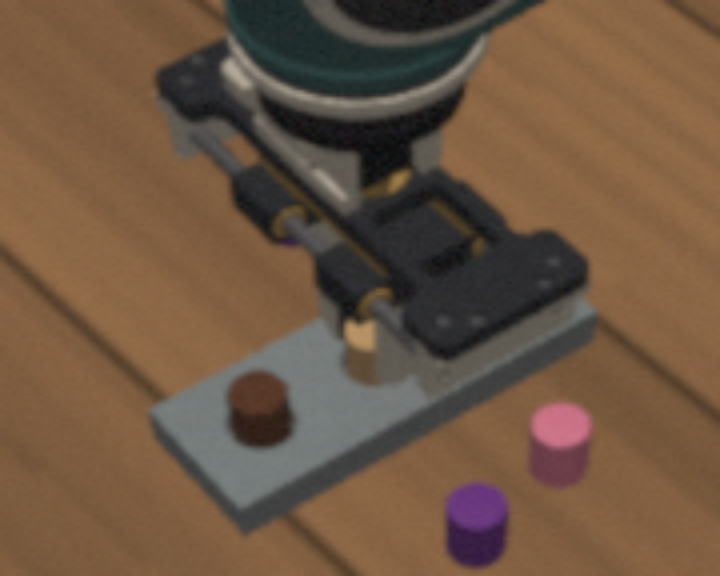

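The blank sits between the fingers, at about (365,345) in the crop. The opening of 0.271 × 93 is about 25 mm, so it is gripped. Lifting.

```bash
python3 -m inch '[{"tx":0,"ty":0,"tz":-10,"wx":0,"wy":0,"wz":0,"gripper":0.9},{"tx":0,"ty":0,"tz":-20,"wx":0,"wy":0,"wz":0,"gripper":0.9},{"tx":0,"ty":0,"tz":-25,"wx":0,"wy":0,"wz":0,"gripper":0.9},{"tx":0,"ty":0,"tz":-25,"wx":0,"wy":0,"wz":0,"gripper":0.9},{"tx":0,"ty":0,"tz":0,"wx":0,"wy":0,"wz":0,"gripper":0.9}]'; python3 d.py 540 153 125 94.5
```

```text
time: 6.45
position: [523.3, -132.7, 117.4]
eef_rot: [0.001, 0.728, 0.685, 0.001]
force: [-0.1, 0.4, 0.1]
grip_width: 0.274
t 6.45 pos [ 523.3 -132.7  117.4] F [-0.1  0.4  0.1] w 0.274 jaw 86.54
tool delta [286.2  -0.6  -7.6] turn [ 0.002  0.    -0.139]
```

```bash
python3 -m inch '[{"tx":20,"ty":0,"tz":-5,"wx":0,"wy":0,"wz":-0.03,"gripper":0.9},{"tx":35,"ty":0,"tz":0,"wx":0,"wy":0,"wz":-0.03,"gripper":0.9},{"tx":35,"ty":0,"tz":0,"wx":0,"wy":0,"wz":-0.03,"gripper":0.9},{"tx":35,"ty":0,"tz":0,"wx":0,"wy":0,"wz":-0.03,"gripper":0.9},{"tx":30,"ty":0,"tz":0,"wx":0,"wy":0,"wz":-0.02,"gripper":0.9}]'; python3 d.py 540 153 125 94.5
```

```text
time: 6.95
position: [522.5, 24.0, 123.7]
eef_rot: [0.002, 0.679, 0.734, 0.001]
force: [1.4, -0.2, -0.9]
grip_width: 0.276
t 6.95 pos [522.5  24.  123.7] F [ 1.4 -0.2 -0.9] w 0.276 jaw 94.52
tool delta [127.2  27.7  -1.4] turn [0.003 0.001 0.   ]
```

```bash
python3 -m inch '[{"tx":30,"ty":7,"tz":0,"wx":0,"wy":0,"wz":0,"gripper":0.9},{"tx":30,"ty":7,"tz":0,"wx":0,"wy":0,"wz":0,"gripper":0.9},{"tx":30,"ty":7,"tz":0,"wx":0,"wy":0,"wz":0,"gripper":0.9},{"tx":15,"ty":4,"tz":0,"wx":0,"wy":0,"wz":0,"gripper":0.9},{"tx":8,"ty":1,"tz":0,"wx":0,"wy":0,"wz":0,"gripper":0.9}]'; python3 d.py 540 153 125 94.5
python3 -m inch '[{"tx":0,"ty":0,"tz":0,"wx":0,"wy":0,"wz":0,"gripper":0.9},{"tx":0,"ty":0,"tz":0,"wx":0,"wy":0,"wz":0,"gripper":0.9},{"tx":0,"ty":0,"tz":0,"wx":0,"wy":0,"wz":0,"gripper":0.9},{"tx":0,"ty":0,"tz":0,"wx":0,"wy":0,"wz":0,"gripper":0.9},{"tx":0,"ty":0,"tz":0,"wx":0,"wy":0,"wz":0,"gripper":0.9}]'; python3 d.py 540 153 100 94.5
```

```text
time: 7.45
position: [538.2, 145.7, 123.2]
eef_rot: [0.001, 0.677, 0.736, 0.001]
force: [1.4, -0.3, -0.2]
grip_width: 0.269
t 7.45 pos [538.2 145.7 123.2] F [ 1.4 -0.3 -0.2] w 0.269 jaw 94.74
tool delta [ 7.2  2.4 -1.8] turn [0.003 0.001 0.004]
time: 7.95
position: [538.1, 142.9, 123.0]
eef_rot: [0.002, 0.678, 0.735, 0.0]
force: [0.7, 0.4, -0.3]
grip_width: 0.277
t 7.95 pos [538.1 142.9 123. ] F [ 0.7  0.4 -0.3] w 0.277 jaw 94.63
tool delta [10.   2.6 23. ] turn [0.002 0.002 0.002]
```

```bash
python3 -m inch '[{"tx":10,"ty":2.5,"tz":10,"wx":0.002,"wy":0.001,"wz":0,"gripper":0.9},{"tx":0,"ty":0,"tz":15,"wx":0,"wy":0,"wz":0,"gripper":0.9},{"tx":0,"ty":0,"tz":15,"wx":0,"wy":0,"wz":0,"gripper":0.9},{"tx":0,"ty":0,"tz":5,"wx":0,"wy":0,"wz":0,"gripper":0.9},{"tx":0,"ty":0,"tz":0,"wx":0,"wy":0,"wz":0,"gripper":0.9}]'; python3 d.py 540.7 152.8 65 94.5;  python3 - <<'E'
from cell import arm;import cv2,numpy as np
a=arm.capture("scene");b=arm.capture("top"); cv2.imwrite("pics/t3.png",b);cv2.imwrite("pics/s3.png",a)
cv2.imwrite(f"pics/p3.png",np.hstack([cv2.resize(a[200:340,360:500],(400,400)),cv2.resize(b[240:340,190:290],(400,400))]))
E
```

```text
time: 8.45
position: [539.3, 153.3, 72.6]
eef_rot: [-0.0, 0.678, 0.735, -0.001]
force: [-0.8, -0.3, -0.6]
grip_width: 0.272
t 8.45 pos [539.3 153.3  72.6] F [-0.8 -0.3 -0.6] w 0.272 jaw 94.59
tool delta [-0.6  1.4  7.6] turn [-0.002  0.001  0.002]
```

View pics/p3.png

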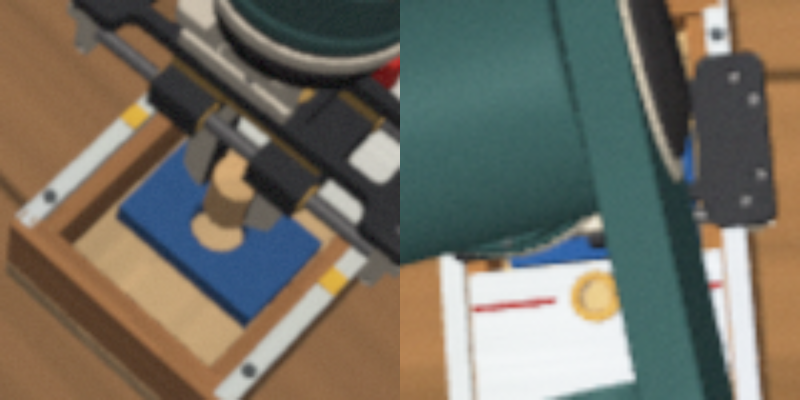

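```bash
python3 - <<'E'
from h import *
import cv2
for z in(34,52,70,88): print(z,pix("scene",[539.3,153.3,z]).round(1), pix("scene",[539.9,154.4,z]).round(1))
a=cv2.imread("pics/s3.png");b=cv2.imread("pics/scene0.png")
f=lambda a:cv2.resize(a[240:300,410:470],(540,540),interpolation=cv2.INTER_CUBIC)[:, :395]
im=np.hstack([f(a),f(b)]); cv2.imwrite("pics/p4.png",im)
E
```

```text
34 [436.7 277.6] [437.  278.4]
52 [438.7 272.7] [439.  273.4]
70 [440.8 267.5] [441.1 268.3]
88 [443.  262.2] [443.2 263. ]
```

View pics/p4.png

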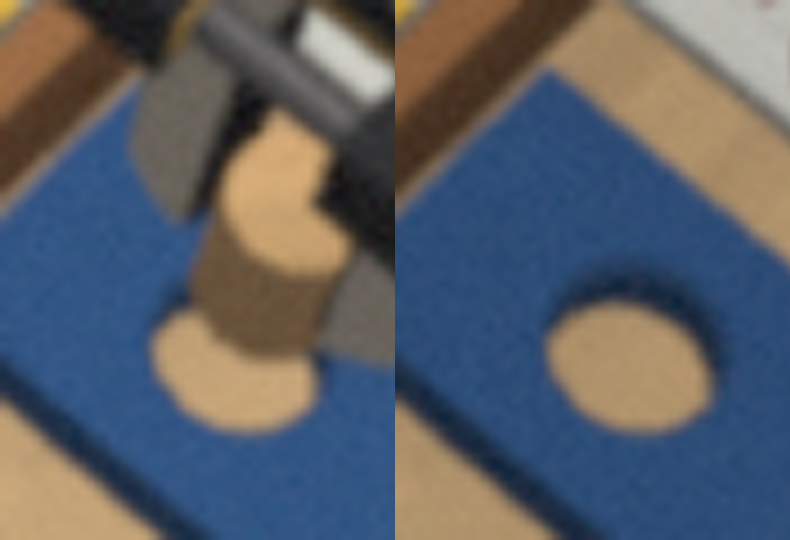

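```bash
python3 -m inch '[{"tx":0.5,"ty":2,"tz":5,"wx":-0.002,"wy":0,"wz":0,"gripper":0.9},{"tx":0,"ty":0,"tz":5,"wx":0,"wy":0,"wz":0,"gripper":0.9},{"tx":0,"ty":0,"tz":3,"wx":0,"wy":0,"wz":0,"gripper":0.9},{"tx":0,"ty":0,"tz":0,"wx":0,"wy":0,"wz":0,"gripper":0.9},{"tx":0,"ty":0,"tz":0,"wx":0,"wy":0,"wz":0,"gripper":0.9}]'; python3 d.py 541.2 153.7 57 94.5;  python3 - <<'E'
from h import *;import cv2
a=arm.capture("scene");cv2.imwrite("pics/s5.png",a)
cv2.imwrite("pics/p5.png",cv2.resize(a[240:300,405:475],(700,600),interpolation=cv2.INTER_CUBIC))
E
```

```text
time: 9.05
position: [542.6, 154.1, 61.0]
eef_rot: [0.002, 0.678, 0.735, 0.001]
force: [-0.7, -0.0, 0.0]
grip_width: 0.275
t 9.05 pos [542.6 154.1  61. ] F [-0.7 -0.   0. ] w 0.275 jaw 94.58
tool delta [-0.3 -1.4  4. ] turn [0.004 0.001 0.001]
```

View pics/p5.png

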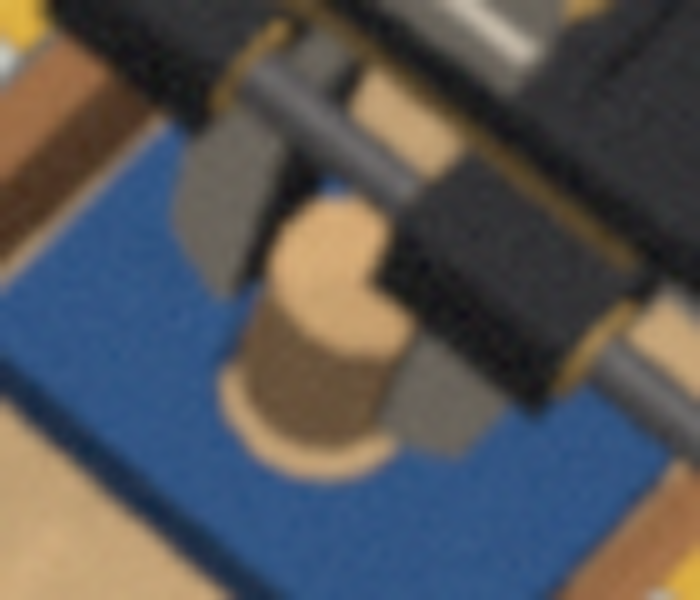

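The blank's lower edge at (325,450) in the crop is nested evenly inside the hole rim at (320,480). The left and bottom gaps match concentric within about 1 mm, so I'll lower it straight down from here.

```bash
python3 -m inch '[{"tx":0,"ty":0,"tz":3,"wx":0.003,"wy":0,"wz":0,"gripper":0.9},{"tx":0,"ty":0,"tz":3,"wx":0,"wy":0,"wz":0,"gripper":0.9},{"tx":0,"ty":0,"tz":3,"wx":0,"wy":0,"wz":0,"gripper":0.9},{"tx":0,"ty":0,"tz":0,"wx":0,"wy":0,"wz":0,"gripper":0.9},{"tx":0,"ty":0,"tz":0,"wx":0,"wy":0,"wz":0,"gripper":0.9}]'; python3 d.py 542.3 154 38.3 94.5
```

```text
time: 9.6
position: [543.3, 154.1, 53.0]
eef_rot: [0.001, 0.678, 0.735, 0.001]
force: [-1.2, -0.9, 4.2]
grip_width: 0.273
t 9.6 pos [543.3 154.1  53. ] F [-1.2 -0.9  4.2] w 0.273 jaw 94.58
tool delta [-0.  -1.  14.7] turn [0.002 0.001 0.001]
```

```bash
python3 -m inch '[{"tx":0,"ty":-1.5,"tz":0,"wx":0.002,"wy":0,"wz":0,"gripper":0.9},{"tx":0,"ty":0,"tz":0,"wx":0,"wy":0,"wz":0,"gripper":0.9},{"tx":0,"ty":0,"tz":0,"wx":0,"wy":0,"wz":0,"gripper":0.9},{"tx":0,"ty":0,"tz":0,"wx":0,"wy":0,"wz":0,"gripper":0.9},{"tx":0,"ty":0,"tz":0,"wx":0,"wy":0,"wz":0,"gripper":0.9}]'; python3 d.py 542 154 38.3 94.5; python3 - <<'E'
from h import *;import cv2
a=arm.capture("scene")
cv2.imwrite("pics/p6.png",cv2.resize(a[240:300,405:475],(700,600),interpolation=cv2.INTER_CUBIC))
E
```

```text
time: 10.1
position: [541.4, 154.0, 52.2]
eef_rot: [0.0, 0.678, 0.735, -0.0]
force: [-0.7, -1.1, 0.3]
grip_width: 0.276
t 10.1 pos [541.4 154.   52.2] F [-0.7 -1.1  0.3] w 0.276 jaw 94.58
tool delta [-0.   0.6 13.9] turn [-0.     0.001  0.001]
```

View pics/p6.png

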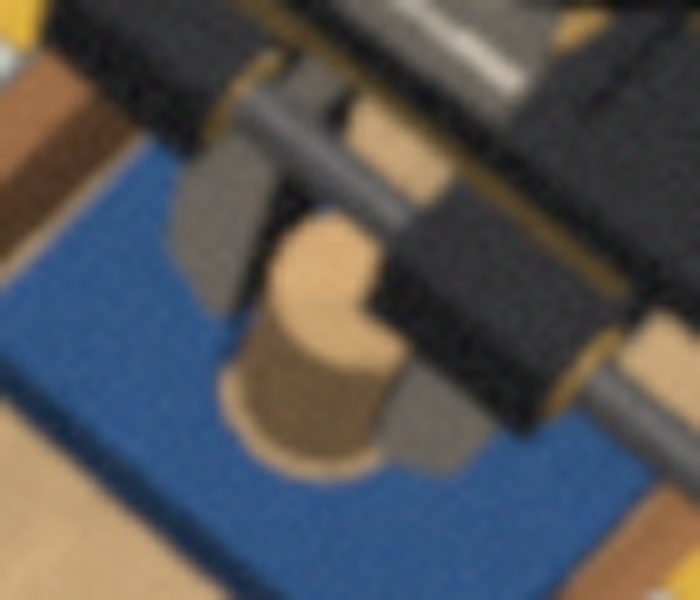

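```bash
python3 -m inch '[{"tx":-1,"ty":0.5,"tz":2,"wx":0,"wy":0,"wz":0,"gripper":0.9},{"tx":0,"ty":0,"tz":3,"wx":0,"wy":0,"wz":0,"gripper":0.9},{"tx":0,"ty":0,"tz":3,"wx":0,"wy":0,"wz":0,"gripper":0.9},{"tx":0,"ty":0,"tz":0,"wx":0,"wy":0,"wz":0,"gripper":0.9},{"tx":0,"ty":0,"tz":0,"wx":0,"wy":0,"wz":0,"gripper":0.9}]'; python3 d.py 542 153 38.3 94.5
```

```text
time: 10.65
position: [541.9, 152.9, 43.1]
eef_rot: [0.0, 0.678, 0.735, -0.001]
force: [0.1, -0.0, 0.0]
grip_width: 0.277
t 10.65 pos [541.9 152.9  43.1] F [ 0.1 -0.   0. ] w 0.277 jaw 94.57
tool delta [0.1 0.1 4.8] turn [-0.001  0.001  0.001]
```

It's in the hole with no force on the tool. I'll go down to the floor.

```bash
python3 -m inch '[{"tx":0,"ty":0,"tz":2,"wx":0,"wy":0,"wz":0,"gripper":0.9},{"tx":0,"ty":0,"tz":1.5,"wx":0,"wy":0,"wz":0,"gripper":0.9},{"tx":0,"ty":0,"tz":1,"wx":0,"wy":0,"wz":0,"gripper":0.9},{"tx":0,"ty":0,"tz":0,"wx":0,"wy":0,"wz":0,"gripper":0.9},{"tx":0,"ty":0,"tz":0,"wx":0,"wy":0,"wz":0,"gripper":0.9}]'; python3 d.py 542 153 38.3 94.5
```

```text
time: 11.15
position: [541.9, 152.9, 38.3]
eef_rot: [0.0, 0.678, 0.735, -0.001]
force: [-0.0, 0.0, -0.3]
grip_width: 0.278
t 11.15 pos [541.9 152.9  38.3] F [-0.   0.  -0.3] w 0.278 jaw 94.58
tool delta [0.1 0.1 0. ] turn [-0.001  0.001  0.001]
```

Height is as computed. Opening to about 45 mm, which stays inside the rails.

```bash
python3 -m inch '[{"tx":0,"ty":0,"tz":0,"wx":0,"wy":0,"wz":0,"gripper":0.55},{"tx":0,"ty":0,"tz":0,"wx":0,"wy":0,"wz":0,"gripper":0.55},{"tx":0,"ty":0,"tz":0,"wx":0,"wy":0,"wz":0,"gripper":0.55},{"tx":0,"ty":0,"tz":0,"wx":0,"wy":0,"wz":0,"gripper":0.55},{"tx":0,"ty":0,"tz":0,"wx":0,"wy":0,"wz":0,"gripper":0.55}]'; python3 d.py 542 153 38.3 94.5
python3 -m inch '[{"tx":0,"ty":0,"tz":-10,"wx":0,"wy":0,"wz":0,"gripper":0.55},{"tx":0,"ty":0,"tz":-20,"wx":0,"wy":0,"wz":0,"gripper":0.55},{"tx":0,"ty":0,"tz":-30,"wx":0,"wy":0,"wz":0,"gripper":0.55},{"tx":0,"ty":0,"tz":-35,"wx":0,"wy":0,"wz":0,"gripper":0.55},{"tx":0,"ty":0,"tz":-25,"wx":0,"wy":0,"wz":0,"gripper":0.55}]'; python3 d.py 410 142.5 150 94.5; python3 - <<'E'
from h import *;import cv2
a=arm.capture("scene");cv2.imwrite("pics/s7.png",a)
cv2.imwrite("pics/p7.png",cv2.resize(a[180:340,355:555],(800,600),interpolation=cv2.INTER_CUBIC))
E
```

```text
time: 11.65
position: [542.1, 153.0, 38.6]
eef_rot: [0.0, 0.678, 0.735, -0.0]
force: [0.6, 0.3, -0.1]
grip_width: 0.448
t 11.65 pos [542.1 153.   38.6] F [ 0.6  0.3 -0.1] w 0.448 jaw 94.58
tool delta [ 0.1 -0.1  0.3] turn [-0.     0.001  0.001]
time: 12.15
position: [540.3, 152.6, 161.6]
eef_rot: [-0.001, 0.678, 0.735, -0.003]
force: [0.3, 0.7, -0.4]
grip_width: 0.449
t 12.15 pos [540.3 152.6 161.6] F [ 0.3  0.7 -0.4] w 0.449 jaw 94.58
tool delta [   0.3 -130.6   12.4] turn [-0.006  0.002  0.001]
```

View pics/p7.png

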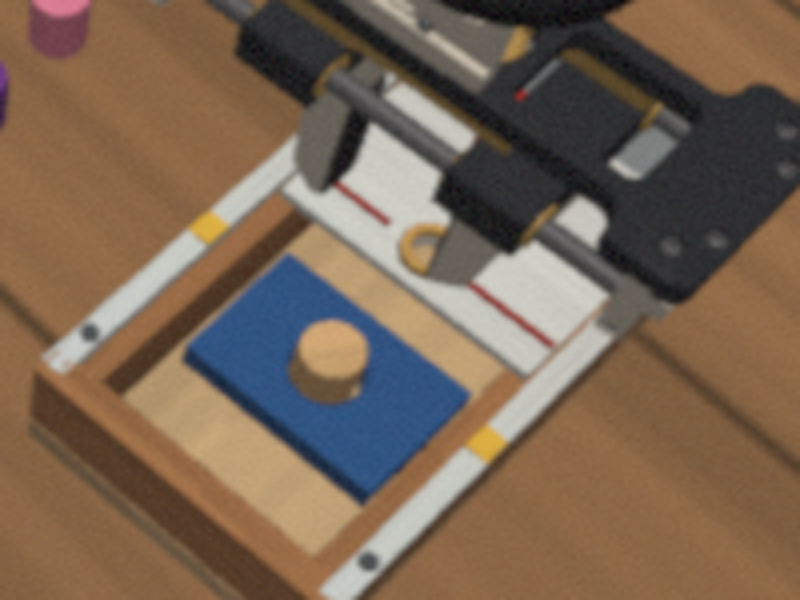

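The blank stands in the nest, its top at crop (333,350), which is about (438,273) in the full picture. That matches the nest position at 54 mm height, and the shutter is still at rest. Now I'll shut the fingers and go behind the handle.

```bash
python3 -m inch '[{"tx":0,"ty":-25,"tz":0,"wx":-0.003,"wy":0,"wz":0,"gripper":1},{"tx":0,"ty":-30,"tz":0,"wx":0,"wy":0,"wz":0,"gripper":1},{"tx":0,"ty":-30,"tz":0,"wx":0,"wy":0,"wz":0,"gripper":1},{"tx":0,"ty":-25,"tz":0,"wx":0,"wy":0,"wz":0,"gripper":1},{"tx":0,"ty":-15,"tz":0,"wx":0,"wy":0,"wz":0,"gripper":1}]' 15; python3 d.py 400 142 78 94.5
python3 -m inch '[{"tx":0,"ty":0,"tz":0,"wx":0,"wy":0,"wz":0,"gripper":1},{"tx":0,"ty":0,"tz":0,"wx":0,"wy":0,"wz":0,"gripper":1},{"tx":0,"ty":0,"tz":0,"wx":0,"wy":0,"wz":0,"gripper":1},{"tx":0,"ty":0,"tz":0,"wx":0,"wy":0,"wz":0,"gripper":1},{"tx":0,"ty":0,"tz":0,"wx":0,"wy":0,"wz":0,"gripper":1}]' 15; python3 d.py 400 142 78 94.5
```

```text
time: 12.7
position: [414.7, 142.7, 170.1]
eef_rot: [0.002, 0.679, 0.735, 0.003]
force: [0.3, 0.0, 0.2]
grip_width: 0.068
t 12.7 pos [414.7 142.7 170.1] F [0.3 0.  0.2] w 0.068 jaw 94.53
tool delta [  0.5 -15.3  92. ] turn [ 0.007 -0.     0.001]
time: 13.2
position: [415.4, 142.8, 172.0]
eef_rot: [0.003, 0.679, 0.735, 0.004]
force: [-0.1, -0.3, 0.1]
grip_width: 0.006
t 13.2 pos [415.4 142.8 172. ] F [-0.1 -0.3  0.1] w 0.006 jaw 94.54
tool delta [  0.4 -16.3  93.8] turn [ 0.01  -0.     0.001]
```

```bash
python3 -m inch '[{"tx":0,"ty":-18,"tz":0,"wx":0.008,"wy":0,"wz":0,"gripper":1},{"tx":0,"ty":0,"tz":20,"wx":0,"wy":0,"wz":0,"gripper":1},{"tx":0,"ty":0,"tz":25,"wx":0,"wy":0,"wz":0,"gripper":1},{"tx":0,"ty":0,"tz":20,"wx":0,"wy":0,"wz":0,"gripper":1},{"tx":0,"ty":0,"tz":0,"wx":0,"wy":0,"wz":0,"gripper":1}]'; python3 d.py 400 142 78 94.5
```

```text
time: 13.7
position: [398.4, 141.3, 104.6]
eef_rot: [0.0, 0.679, 0.734, 0.0]
force: [-0.3, 0.0, 1.0]
grip_width: 0.007
t 13.7 pos [398.4 141.3 104.6] F [-0.3  0.   1. ] w 0.007 jaw 94.5
tool delta [ 0.5  1.6 26.6] turn [ 0. -0. -0.]
```

```bash
python3 -m inch '[{"tx":0,"ty":0,"tz":10,"wx":0,"wy":0,"wz":0,"gripper":1},{"tx":0,"ty":0,"tz":8,"wx":0,"wy":0,"wz":0,"gripper":1},{"tx":0,"ty":0,"tz":3,"wx":0,"wy":0,"wz":0,"gripper":1},{"tx":0,"ty":0,"tz":0,"wx":0,"wy":0,"wz":0,"gripper":1},{"tx":0,"ty":0,"tz":0,"wx":0,"wy":0,"wz":0,"gripper":1}]'; python3 d.py 420 143 80 94.5; python3 - <<'E'
from h import *;import cv2
a=arm.capture("scene");cv2.imwrite("pics/s8.png",a)
cv2.imwrite("pics/p8.png",cv2.resize(a[150:310,395:595],(800,600),interpolation=cv2.INTER_CUBIC))
a=arm.capture("top");cv2.imwrite("pics/t8.png",a)
E
```

```text
time: 14.2
position: [399.7, 141.6, 84.4]
eef_rot: [0.0, 0.679, 0.734, 0.001]
force: [-0.2, -0.3, 0.4]
grip_width: 0.004
t 14.2 pos [399.7 141.6  84.4] F [-0.2 -0.3  0.4] w 0.004 jaw 94.49
tool delta [-0.2 20.3  4.4] turn [ 0.002 -0.001 -0.   ]
```

View pics/p8.png

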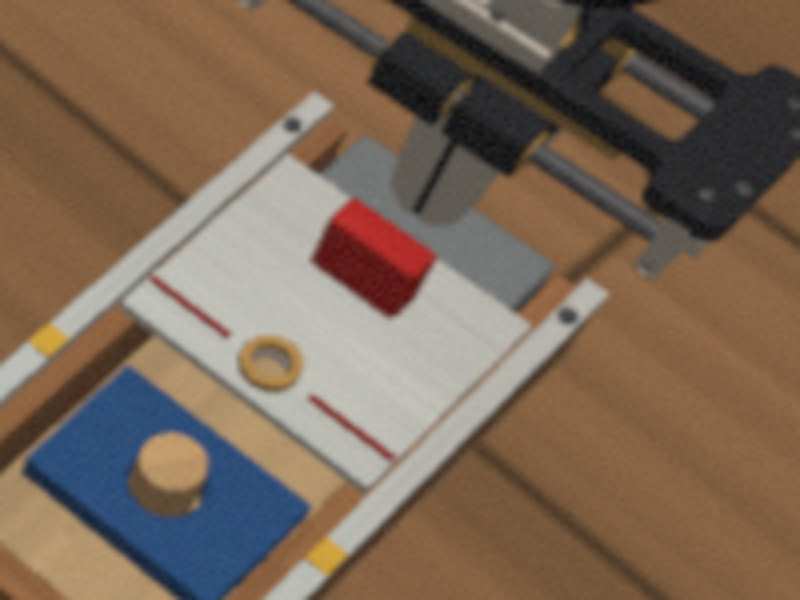

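The shut fingers, at about (440,190) in the crop, stand behind the red handle at (375,255) and are centred on it. The shutter is at rest and the blank is down. Pushing now.

```bash
python3 -m inch '[{"tx":0,"ty":4,"tz":4,"wx":0,"wy":0,"wz":0,"gripper":1},{"tx":0,"ty":4,"tz":0,"wx":0,"wy":0,"wz":0,"gripper":1},{"tx":0,"ty":4,"tz":0,"wx":0,"wy":0,"wz":0,"gripper":1},{"tx":0,"ty":4,"tz":0,"wx":0,"wy":0,"wz":0,"gripper":1},{"tx":0,"ty":0,"tz":0,"wx":0,"wy":0,"wz":0,"gripper":1}]'; python3 d.py 470 147 80 94.5
python3 -m inch '[{"tx":0,"ty":4,"tz":0,"wx":0,"wy":0,"wz":0,"gripper":1},{"tx":0,"ty":4,"tz":0,"wx":0,"wy":0,"wz":0,"gripper":1},{"tx":0,"ty":4,"tz":0,"wx":0,"wy":0,"wz":0,"gripper":1},{"tx":0,"ty":4,"tz":0,"wx":0,"wy":0,"wz":0,"gripper":1},{"tx":0,"ty":0,"tz":0,"wx":0,"wy":0,"wz":0,"gripper":1}]'; python3 d.py 470 147 80 94.5
```

```text
time: 14.8
position: [417.7, 143.1, 80.9]
eef_rot: [0.001, 0.679, 0.734, 0.001]
force: [-0.3, -0.1, -0.5]
grip_width: 0.009
t 14.8 pos [417.7 143.1  80.9] F [-0.3 -0.1 -0.5] w 0.009 jaw 94.49
tool delta [-0.2 52.5  1. ] turn [ 0.003 -0.001 -0.   ]
time: 15.3
position: [434.2, 144.3, 80.8]
eef_rot: [-0.0, 0.679, 0.734, 0.0]
force: [-4.6, -0.9, 3.4]
grip_width: 0.004
t 15.3 pos [434.2 144.3  80.8] F [-4.6 -0.9  3.4] w 0.004 jaw 94.49
tool delta [-0.1 35.9  0.8] turn [ 0.    -0.001 -0.   ]
```

```bash
python3 -m inch '[{"tx":0,"ty":5,"tz":0,"wx":0,"wy":0,"wz":0,"gripper":1},{"tx":0,"ty":5,"tz":0,"wx":0,"wy":0,"wz":0,"gripper":1},{"tx":0,"ty":5,"tz":0,"wx":0,"wy":0,"wz":0,"gripper":1},{"tx":0,"ty":5,"tz":0,"wx":0,"wy":0,"wz":0,"gripper":1},{"tx":0,"ty":4,"tz":0,"wx":0,"wy":0,"wz":0,"gripper":1}]'; python3 d.py 470 147 80 94.5
python3 - <<'E'
from h import *;import cv2
a=arm.capture("scene");cv2.imwrite("pics/s9.png",a)
cv2.imwrite("pics/p9.png",cv2.resize(a[170:330,365:565],(800,600),interpolation=cv2.INTER_CUBIC))
E
```

```text
time: 15.8
position: [457.9, 146.1, 80.8]
eef_rot: [-0.001, 0.679, 0.734, -0.001]
force: [-7.3, -1.2, 4.4]
grip_width: 0.005
t 15.8 pos [457.9 146.1  80.8] F [-7.3 -1.2  4.4] w 0.005 jaw 94.49
tool delta [-0.1 12.2  0.8] turn [-0.002 -0.    -0.   ]
```

View pics/p9.png

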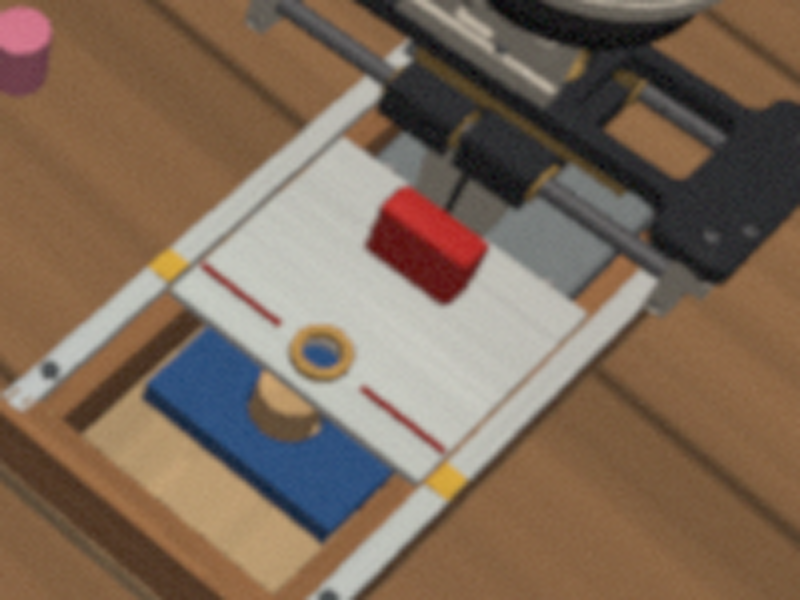

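```bash
python3 - <<'E'
from h import *
g=lambda u,v,z:ray("scene",u/4+365-.4,v/3.75+170-.4,z)
ax=np.array([np.cos(np.radians(4.5)),np.sin(np.radians(4.5)),0])
for n,u,v,z in[("bL",170,265,68),("bR",445,481,68),("l1",203,266,66),("l2",280,323,66),("l3",361,388,66),("l4",445,451,66),("bush",322,352,72)]:
    p=g(u,v,z);print(n,p.round(1),(p@ax).round(1))
E
```

```text
bL [544.1  88.8  68. ] 549.4
bR [534.9 217.9  68. ] 550.4
l1 [534.2  96.5  66. ] 540.1
l2 [530.5 133.1  66. ] 539.3
l3 [528.4 171.8  66. ] 540.3
l4 [524.9 209.3  66. ] 539.7
bush [530.8 153.2  72. ] 541.2
```

```bash
python3 -m inch '[{"tx":0,"ty":3,"tz":0,"wx":0,"wy":0,"wz":0,"gripper":1},{"tx":0,"ty":3,"tz":0,"wx":0,"wy":0,"wz":0,"gripper":1},{"tx":0,"ty":2,"tz":0,"wx":0,"wy":0,"wz":0,"gripper":1},{"tx":0,"ty":0,"tz":0,"wx":0,"wy":0,"wz":0,"gripper":1},{"tx":0,"ty":0,"tz":0,"wx":0,"wy":0,"wz":0,"gripper":1}]'; python3 d.py 467.9 147 80 94.5
```

```text
time: 16.35
position: [465.4, 146.7, 80.8]
eef_rot: [-0.002, 0.679, 0.734, -0.002]
force: [-6.3, -0.9, 4.3]
grip_width: 0.009
t 16.35 pos [465.4 146.7  80.8] F [-6.3 -0.9  4.3] w 0.009 jaw 94.49
tool delta [0.1 2.5 0.8] turn [-0.006 -0.    -0.   ]
```

```bash
python3 -m inch '[{"tx":0,"ty":2.5,"tz":0,"wx":0,"wy":0,"wz":0,"gripper":1},{"tx":0,"ty":0,"tz":0,"wx":0,"wy":0,"wz":0,"gripper":1},{"tx":0,"ty":0,"tz":0,"wx":0,"wy":0,"wz":0,"gripper":1},{"tx":0,"ty":0,"tz":0,"wx":0,"wy":0,"wz":0,"gripper":1},{"tx":0,"ty":0,"tz":0,"wx":0,"wy":0,"wz":0,"gripper":1}]'; python3 d.py 467.9 147 80 94.5
python3 - <<'E'
from h import *;import cv2
a=arm.capture("scene");cv2.imwrite("pics/s10.png",a)
cv2.imwrite("pics/p10.png",cv2.resize(a[170:330,365:565],(800,600),interpolation=cv2.INTER_CUBIC))
E
python3 d.py 467.9 147 80 94.5
```

```text
time: 16.85
position: [466.6, 146.8, 80.8]
eef_rot: [-0.003, 0.679, 0.734, -0.003]
force: [-7.2, -0.9, 4.0]
grip_width: 0.002
t 16.85 pos [466.6 146.8  80.8] F [-7.2 -0.9  4. ] w 0.002 jaw 94.5
tool delta [0.1 1.3 0.8] turn [-0.009  0.    -0.   ]
t 16.9 pos [466.6 146.8  80.8] F [-7.5 -1.5  3.7] w 0.005 jaw 94.5
tool delta [0.1 1.3 0.8] turn [-0.009  0.    -0.   ]
```

View pics/p10.png

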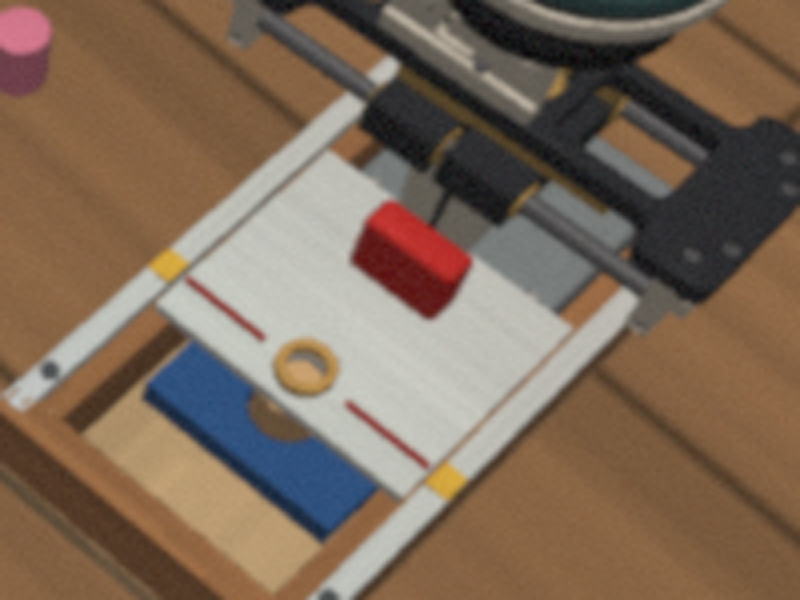

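```bash
python3 - <<'E'
from h import *
g=lambda u,v,z:ray("scene",u/4+365-.4,v/3.75+170-.4,z)
ax=np.array([np.cos(np.radians(4.5)),np.sin(np.radians(4.5)),0])
for n,u,v,z in[("bL",170,265,68),("bR",445,481,68),("l1",187,281,66),("l2",264,338,66),("l3",346,403,66),("l4",428,466,66),("bush",306,367,72)]:
    p=g(u,v,z);print(n,p.round(1),(p@ax).round(1))
E
```

```text
bL [544.1  88.8  68. ] 549.4
bR [534.9 217.9  68. ] 550.4
l1 [543.4  97.5  66. ] 549.4
l2 [539.7 133.9  66. ] 548.5
l3 [537.1 172.7  66. ] 549.0
l4 [534.  209.6  66. ] 548.8
bush [539.8 153.9  72. ] 550.2
```

The red lines are now level with the yellow bands, about 1 mm short. I'll add a small nudge and then do the final checks.

```bash
python3 -m inch '[{"tx":0,"ty":2,"tz":0,"wx":0,"wy":0,"wz":0,"gripper":1},{"tx":0,"ty":0,"tz":0,"wx":0,"wy":0,"wz":0,"gripper":1},{"tx":0,"ty":0,"tz":0,"wx":0,"wy":0,"wz":0,"gripper":1},{"tx":0,"ty":0,"tz":0,"wx":0,"wy":0,"wz":0,"gripper":1},{"tx":0,"ty":0,"tz":0,"wx":0,"wy":0,"wz":0,"gripper":1}]'
python3 -m inch '[{"tx":0,"ty":0,"tz":0,"wx":0,"wy":0,"wz":0,"gripper":1},{"tx":0,"ty":0,"tz":0,"wx":0,"wy":0,"wz":0,"gripper":1},{"tx":0,"ty":0,"tz":0,"wx":0,"wy":0,"wz":0,"gripper":1},{"tx":0,"ty":0,"tz":0,"wx":0,"wy":0,"wz":0,"gripper":1},{"tx":0,"ty":0,"tz":0,"wx":0,"wy":0,"wz":0,"gripper":1}]'
python3 d.py 467.9 147 80 94.5
python3 - <<'E'
from h import *;import cv2
a=arm.capture("scene");cv2.imwrite("pics/s11.png",a)
print(arm.get_state()["time"], np.abs(arm.get_state()["qvel"]).max())
E
```

```text
time: 17.4
position: [467.2, 146.8, 80.8]
eef_rot: [-0.004, 0.679, 0.734, -0.005]
force: [-7.2, 0.7, 3.8]
grip_width: 0.004
time: 17.9
position: [465.8, 146.7, 80.9]
eef_rot: [-0.005, 0.679, 0.734, -0.006]
force: [-6.5, -1.4, 3.4]
grip_width: 0.005
t 17.9 pos [465.8 146.7  80.9] F [-6.5 -1.4  3.4] w 0.005 jaw 94.52
tool delta [0.2 2.1 0.8] turn [-0.016  0.001  0.   ]
17.95 0.0013655290936340808
```

View pics/s11.png

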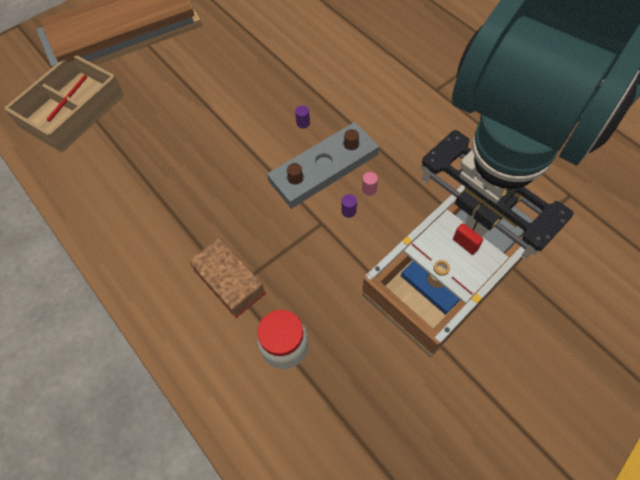

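Dark blanks, sanding block and tub are unmoved in the scene view, and the blank is under the bush. Idle rows let the spring creep the arm back about 1.4 mm, so I'll make one last nudge and then hand in.

```bash
python3 -m inch '[{"tx":0,"ty":2,"tz":0,"wx":-0.008,"wy":0,"wz":0,"gripper":1},{"tx":0,"ty":1.5,"tz":0,"wx":0,"wy":0,"wz":0,"gripper":1},{"tx":0,"ty":1,"tz":0,"wx":0,"wy":0,"wz":0,"gripper":1},{"tx":0,"ty":0.3,"tz":0,"wx":0,"wy":0,"wz":0,"gripper":1},{"tx":0,"ty":0.3,"tz":0,"wx":0,"wy":0,"wz":0,"gripper":1}]'
python3 - <<'E'
from h import *;import cv2
a=arm.capture("scene")
cv2.imwrite("pics/p12.png",cv2.resize(a[170:330,365:565],(800,600),interpolation=cv2.INTER_CUBIC))
arm.capture("scene");arm.capture("scene")
s=arm.get_state();print(s["time"],s["position"].round(2),s["force"].round(1),np.abs(s["qvel"]).max())
E
```

```text
time: 18.45
position: [469.4, 147.0, 80.8]
eef_rot: [-0.004, 0.679, 0.734, -0.005]
force: [-7.7, -1.6, 4.7]
grip_width: 0.006
18.6 [469.38 146.97  80.79] [-7.8 -1.6  4.6] 0.002974857871794466
```

View pics/p12.png

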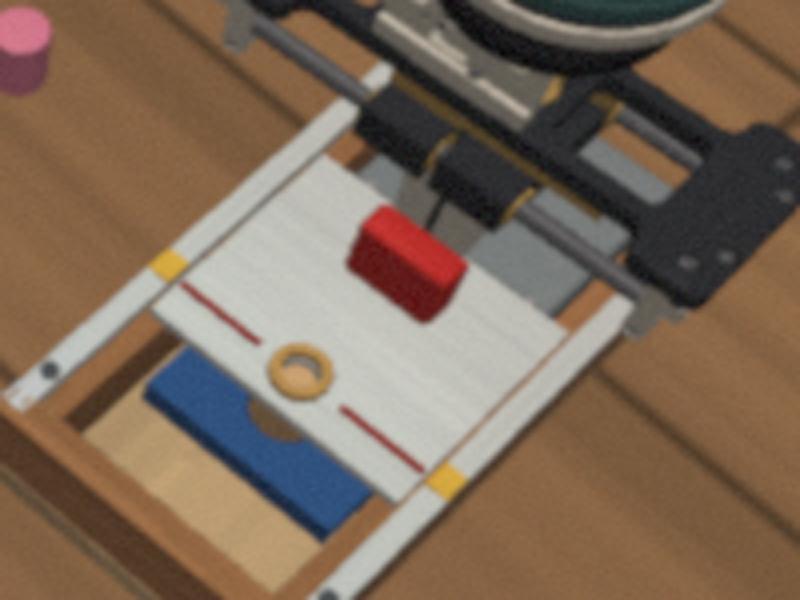

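The bush is over the blank and the lines lie in the bands, now about 1.5 mm past the middle. One idle call should settle it to the middle, and then I'll hand in.

```bash
python3 -m inch '[{"tx":0,"ty":-0.5,"tz":0,"wx":0,"wy":0,"wz":0,"gripper":1},{"tx":0,"ty":0,"tz":0,"wx":0,"wy":0,"wz":0,"gripper":1},{"tx":0,"ty":0,"tz":0,"wx":0,"wy":0,"wz":0,"gripper":1},{"tx":0,"ty":0.3,"tz":0,"wx":0,"wy":0,"wz":0,"gripper":1},{"tx":0,"ty":0.3,"tz":0,"wx":0,"wy":0,"wz":0,"gripper":1}]'
python3 - <<'E'
from h import *
arm.capture("scene");arm.capture("scene")
s=arm.get_state();print(s["time"],s["position"].round(2),s["force"].round(1),np.abs(s["qvel"]).max())
if 464<s["position"][0]<471: print(arm.job_done())
E
```

```text
time: 19.1
position: [468.0, 146.9, 80.8]
eef_rot: [-0.005, 0.678, 0.735, -0.006]
force: [-7.4, -1.2, 4.6]
grip_width: 0.004
19.2 [467.98 146.84  80.82] [-7.6 -1.5  4.9] 0.001842620585302157
the job is handed in; nothing more can be done
None
```

I stood the light beech blank fully down in the blue nest and let go of it. I then pushed the shutter by its red handle to about half travel and handed the job in at 19.2 s while holding it there. No verdict came back.

**Last checks:**
- **Shutter:** at hand-in it was at about 50 mm of travel. I worked that out from the index-line measurement and the arm position (TCP x 468.0 mm); I did not measure it again from a picture after the last small move.
- **Hold:** the push on the handle was about 7.7 N along the slide. The arm was practically still (joint speeds below 0.002 rad/s).
- **Blank:** before the shutter closed over it, the picture showed it seated in the nest. Later pictures show it under the brass bush.
- **Other things:** the last full scene picture (17.9 s) shows the dark blanks, the sanding block and the tub where they started.

**What disagreed:**
- **Nest position:** the two cameras differed by about 3 mm across the jig. On the first lowering the blank touched the chamfer with about 4 N. I moved it 1–1.5 mm and it then went in without force.
- **Creep:** while holding, rows without movement let the spring push the arm back about 1.4 mm per call. I corrected this with small nudges before handing in.

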